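Slide the battery box home into its charging dock

ROBOT

A 7-joint arm with a two-finger parallel gripper is mounted at the origin on the work surface. World frame = base frame: x ahead of the robot, y to its left, z up, the work surface at z = 0. Lengths are in m, angles in rad, forces in N, time in s.
With the tool pointing down it reaches from about 0.425 to 0.925 m from the base axis. Payload 6.8 kg.
Tool frame: the origin (TCP) lies at the very end of the fingers, on their centre line; the grasp point (between the pads) lies 19 mm behind it; z points along the fingers, y is the line along which they close (so a half turn about z gives the same grasp; the last joint's range is limited). The gripper opens to 85 mm and grips with 20 to 120 N. Pads are 22 mm wide; open, the fingers measure 114 mm over their backs; the gripper's body (76 mm by 85 mm) begins 54 mm behind the grasp point. The pads swing forward as they close: fully open they stand 13 mm farther back than shut.
Start: joints at [1.085, 0.477, 0.022, 1.555, -0.011, 1.109, -0.083], TCP at [0.249, -0.627, 0.231] pointing down, gripper open.
Joint ranges: [-2.96, 2.96], [-0.34, 2.1], [-1.41, 1.46], [0.24, 2.44], [-1.37, 4.51], [0.17, 1.92], [-2.96, 2.96]. Speed limits (rad/s): [2.39, 2.39, 3.14, 3.14, 3.14, 3.14, 3.14].

INTERFACE

Orientations are given as a unit quaternion [w, x, y, z].
In Python, from station import bot gives the robot as it stands.
- The arm moves only by the tool nudge_tcp, called after "Request:" in YAML: its name, and indented under it one key for each argument. Schema: {"type":"object","properties":{"rows":{"type":"array","items":{"type":"array","prefixItems":[{"type":"array","items":{"type":"number"},"minItems":3,"maxItems":3},{"type":"number"},{"type":"number"}],"minItems":3,"maxItems":3},"minItems":1,"maxItems":20},"squeeze":{"type":"number"},"only":{"type":"string"},"quiet":{"type":"boolean"},"lines":{"type":"string"}},"required":["rows"],"additionalProperties":false}. rows is a list of rows, 1 to 20 of them, each written [[dx, dy, dz], turn, opening]: dx, dy, dz in m, then a turn about the tool's z in rad, then the opening from 0.0 (shut) to 1.0 (fully open); each row shifts and turns the commanded pose from where the row before left it, along the tool's axes as they then stand; what a row does not reach is not made up. A row lasts 1/10 s, in which the tool goes at most 0.05 m and 0.15 rad, less where a joint would pass 70% of its speed; a pose out of reach is approached as far as the arm can. The fingers move at their own pace and stop on an object; squeeze is the grip in N (left out, the last holds). Time passes only in rows, so rows that do not move let the fingers close. The tool returns the time, the measured TCP pose, the force, the opening and the grip force at its end. only (a regular expression) keeps the lines of the reply that match it, lines (a string "A,B") keeps lines A to B, and quiet returns only ok. Input that does not fit is refused with a message, and nothing moves.
- bot.get_obs(): the state, without advancing time (a new reading comes with each control period).
- bot.read_camera(name): name is "scene" or "top" or "wrist"; returns the picture (400x640x3 uint8, blue, green, red); there is no depth.
- bot.camera_info(name): a dict with "vertical_fov" (degrees; the focal length in pixels is half the picture's height over the tangent of half this angle, whatever the lens; pixels are square), "cx", "cy" (the principal point, pixels), "view" (4x4, takes a point from world to camera coordinates); the wrist camera has in their place "hand_eye" (4x4, takes a point from camera to tool coordinates, whose origin is the TCP and whose axes are the flange's). Camera axes: x right, y up, looking along -z (the intrinsics and any distortion apply to the point x, -y, -z); pixel columns grow to the right and rows downward; lengths in m; the calibration is good to about 2 mm. The wrist camera is an equidistant fisheye: a pixel r from the principal point sees the ray r / f radians off the axis. A picture is of the moment at which its call begins: read the wrist's pose just before it. camera_info takes no time and is no camera call.
- bot.hand_in(): hands the job in; it is judged then, once.
The state is a dict: "t": time; "q": joint angles; "joint_vel": joint speeds; "joint_torque": joint torques, N m; "eef_pos": TCP position; "tool_rot": TCP orientation; "contact_force": force on the tool from outside, world axes, zero at the start; "torque": the same for the moment, N m; "gripper_width": opening from 0.0 (shut) to 1.0 (fully open); "grasp_force": force on a finger pad.
Only numpy, scipy, OpenCV 4.12 (cv2) and the standard library are available. Lean on these libraries where they do the work, as an engineer would, in place of code of your own. Each camera call takes 0.05 s, during which the arm holds its last target. There are 200 camera calls.

TASK

Push the tall, heavy battery box along the bench into its charging dock, until it stands squarely between the two side guides with its far face home against the charger. Push low near its base, gently, so that it slides and never rocks or tips; do not lift it, and leave its carry handle and everything else on the bench untouched. Then draw the hand back clear.

Things in the scene. Friction and masses are not known exactly. Their poses are not given: they have to be found in the camera images.
- battery: tall loose black box, grey top, 100 (x) x 140 (y) x 180 mm high, 1.2 to 1.9 kg, origin at the centre of its underside. At its foot a steel ledge 140 wide, 28 high juts 40 mm from its -x face (ledge face at x = -90), to the robot. Its +x looks to the dock within 0.3 rad; it starts 135-165 mm short of home, up to 30 mm to one side. Pushed below 50 mm it slides; above 75-105 mm it tips
- handle: black carry handle, fixed across the middle of the box's top, 102 mm along the box's y, standing 32 mm above the top; origin at its foot, 180 mm above the box's underside. Not to be touched
- dock: charging dock fixed to the bench, open to its -x (robot side). Origin on the bench, where the box's origin stands when home, axes parallel. Charger 176 mm wide, 95 high: front face at x = +52 mm, leaving the box 2 mm of play. Two upright steel side guides 50 mm high, x = -22 to +52 mm, inner faces at y = -80 and +80 mm (10 mm of play each side); their feet reach y = -114 and +114 mm
- tape_roll: roll of tape lying flat, 84 mm across, 24 mm high, to the dock's left. A bystander: leave it where it is
- screw_jar: glass jar with steel cap, 60 mm across, 75 mm high, close to the dock's right side. A bystander: leave it where it is
- motor: small upright motor on a 70 mm square foot, 117 mm high, to the dock's left. A bystander: leave it where it is
- screwdriver: screwdriver lying on the bench, on the right. A bystander: leave it where it is
- wrench: wrench lying on the bench, on the left. A bystander: leave it where it is
- hammer: hammer lying on the bench, far right. A bystander: leave it where it is
- mug: mug, 80 mm across, 90 mm high, far left. A bystander: leave it where it is

How it is judged:
At the end, for the whole second after the job is handed in: The box stands upright (within 0.04 rad) and still on the bench in the dock: its origin within 10 mm of the dock's origin along the dock's x and 14 mm along its y, squared to the dock within 0.12 rad (x of battery in the frame of dock between -0.01 and 0.01 m and y of battery in the frame of dock between -0.014 and 0.014 m and angle between the x axis of battery and the x axis of dock, either way round below 0.12 rad and angle between battery's own z axis and vertical below 0.04 rad and height (world z) of battery below 0.005 m and linear speed of battery below 0.01 m/s); the robot touches nothing.
It fails at once if the box rocks or tips by more than 0.1 rad (angle between battery's own z axis and vertical above 0.1 rad).
It fails at once if the box is lifted off the bench (origin more than 12 mm up) (height (world z) of battery above 0.012 m).
It fails at once if the box is shoved faster than 0.4 m/s (linear speed of battery above 0.4 m/s).
It fails at once if the robot touches the carry handle (contact force between any of the fingers, the arm and handle above 0.5 N).
It fails at once if one of the things standing about is moved by more than 20 mm (distance of any of tape_roll, screw_jar, motor, screwdriver, wrench, hammer, mug from where it was at the start of the episode above 0.02 m).
It also fails if it takes over 42 s, if anything falls off the work surface, if the arm or the gripper's body presses on something with over 40 N, if the wrist force passes 120 N, or if a joint passes its speed limit or range.

## Working session

There is one attempt and no reset: what is moved stays moved. The work goes in short steps, Python scripts to look and compute and a tool call to move; the robot and the scene stay as the last step left them, time stands still between calls to the robot, and variables do not carry over. Pictures are saved under pics/ and viewed, at most 10 in all, crops included, and the job is handed in when it is done.

```bash
ls; mkdir -p pics
```

Run:
```python
from station import bot
import cv2,numpy as np
o=bot.get_obs();print(o['t'],o['eef_pos'],o['tool_rot'])
for n in("top","scene"):
    cv2.imwrite(f"pics/{n}0.png",bot.read_camera(n));i=bot.camera_info(n);print(n,{k:np.round(v,4).tolist() for k,v in i.items() if not isinstance(v,str)})
```

```text
pics
station.py
0.0 [ 0.24872729 -0.62686969  0.23033951] [-8.68485362e-04  9.82212440e-01  1.87770880e-01 -2.53901776e-04]
top {'vertical_fov': 42.9492, 'cx': 310.5486, 'cy': 206.6136, 'view': [[0.0225, -0.9996, 0.0175, -0.0293], [0.9974, 0.0236, 0.0686, -0.5571], [-0.0689, 0.0159, 0.9975, -1.5994], [0.0, 0.0, 0.0, 1.0]]}
scene {'vertical_fov': 46.49, 'cx': 325.0676, 'cy': 206.3764, 'view': [[0.0552, 0.9985, 0.0018, -0.0195], [-0.8267, 0.0447, 0.5608, 0.3933], [0.5599, -0.0324, 0.8279, -1.8904], [0.0, 0.0, 0.0, 1.0]]}
```

View pics/top0.png

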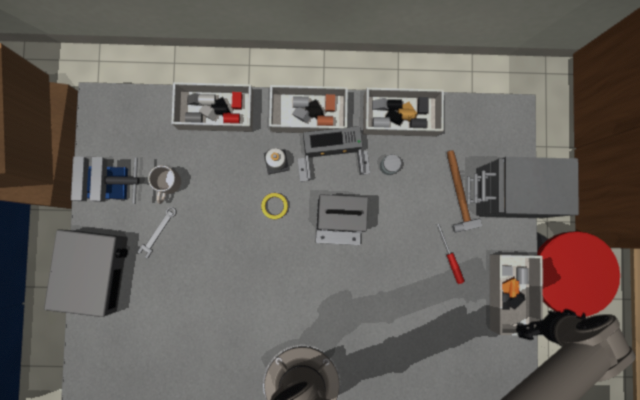

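View pics/scene0.png

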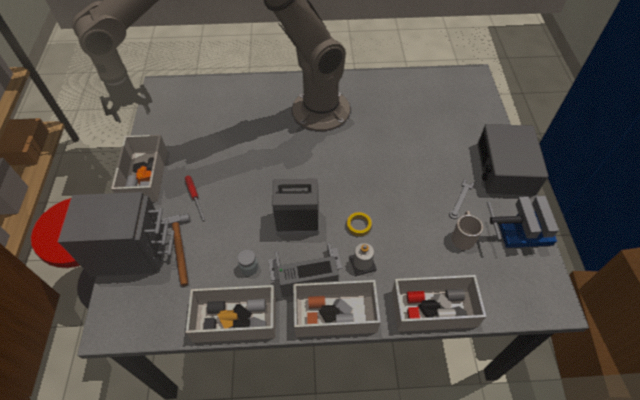

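The top view shows the box's top at about (343,212), its ledge at (339,238), the charger at (332,142) and the guides at (304,168) and (364,161). I'll enlarge it to pick corners.

Run:
```python
import cv2
a=cv2.imread("pics/top0.png")[120:250,260:420]
a=cv2.convertScaleAbs(cv2.resize(a,None,fx=4.6,fy=4.6,interpolation=cv2.INTER_CUBIC),alpha=1.5)
for i in range(0,160,20):
    cv2.putText(a,str(260+i),(int(i*4.6),10),0,.4,(0,255,255));cv2.line(a,(int((i+.5)*4.6),12),(int((i+.5)*4.6),600),(0,255,255),1)
for i in range(0,130,10):
    cv2.putText(a,str(120+i),(0,int((i+.5)*4.6)),0,.4,(0,255,0));cv2.line(a,(0,int((i+.5)*4.6)),(740,int((i+.5)*4.6)),(0,90,0),1)
cv2.imwrite("pics/c1.png",a)
```

```text
(no output)
```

View pics/c1.png

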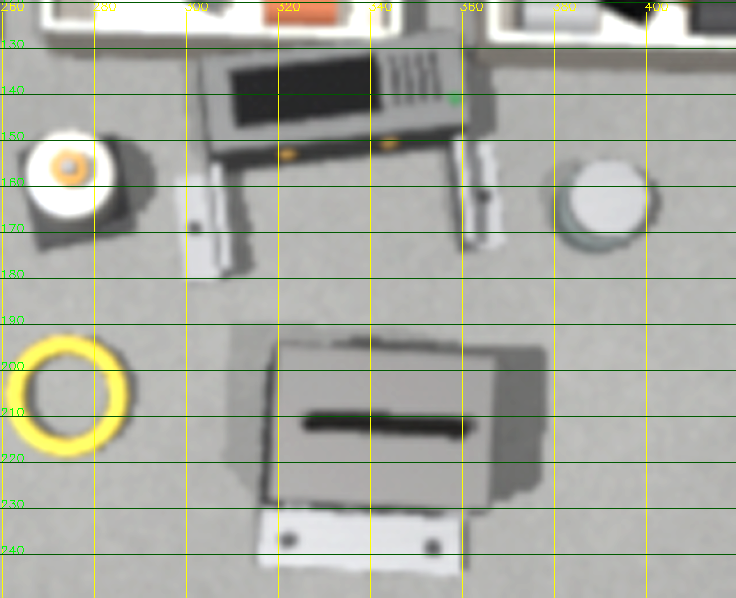

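The box's top corners, the ledge's front edge, the charger's front top edge and the outer corners of the guide feet can all be read here. Next I'll cast rays for each at its known height.

Create h.py:
```python
import numpy as np
from station import bot
def ray(n,u,v,z):
    i=bot.camera_info(n);f=200/np.tan(np.radians(i['vertical_fov']/2));V=np.array(i['view'])
    d=V[:3,:3].T@np.array([(u-i['cx'])/f,-(v-i['cy'])/f,-1]);c=-V[:3,:3].T@V[:3,3]
    return (c+d*(z-c[2])/d[2])[:2]
def fit(L,W):
    L=np.array(L);W=np.array(W);l=L-L.mean(0);w=W-W.mean(0)
    a=np.arctan2((l[:,0]*w[:,1]-l[:,1]*w[:,0]).sum(),(l*w).sum());R=np.array([[np.cos(a),-np.sin(a)],[np.sin(a),np.cos(a)]])
    t=W.mean(0)-R@L.mean(0);print('pose',t.round(4),'ang',a.round(4),'resid mm',((L@R.T+t-W)*1e3).round(1).tolist());return t,a,R
```

Run:
```python
from h import *
b=[ray("top",*p) for p in[(319.3,194.1,.18),(367.5,197.1,.18),(366,231.5,.18),(316.7,228.8,.18),(315.4,242.3,.028),(360,244.3,.028)]]
print(np.round(b,4))
t,a,R=fit([(.05,.07),(.05,-.07),(-.05,-.07),(-.05,.07),(-.09,.07),(-.09,-.07)],b)
d=[ray("top",*p) for p in[(300.4,180.6,.004),(369.3,172.8,.004),(297.8,158,.004),(366.5,150,.004)]]
print(np.round(d,4))
D,da,DR=fit([(-.022,.114),(-.022,-.114),(.052,.114),(.052,-.114)],d)
print('charger edge in dock',[(DR.T@(ray("top",*p)-D)).round(4) for p in[(305.2,152.5,.095),(361.2,146.7,.095)]])
print('box in dock',DR.T@(t-D),a-da)
print('jar',ray("top",392,163,.075),'tape',ray("top",274,206,.02))
```

```text
[[ 0.5832 -0.0382]
 [ 0.5779 -0.1771]
 [ 0.4789 -0.1742]
 [ 0.4834 -0.0329]
 [ 0.4447 -0.0341]
 [ 0.4416 -0.175 ]]
pose [ 0.5316 -0.1061] ang -0.0287 resid mm [[0.4, 0.6], [1.7, -0.5], [0.7, -0.4], [0.2, -1.8], [-1.1, 0.6], [-1.9, 1.5]]
[[ 0.642   0.0179]
 [ 0.6729 -0.2043]
 [ 0.7153  0.0281]
 [ 0.7472 -0.1941]]
pose [ 0.6795 -0.0902] ang 0.1399 resid mm [[-0.2, 1.7], [0.7, -1.8], [-0.2, 1.9], [-0.3, -1.7]]
charger edge in dock [array([0.0512, 0.0888]), array([ 0.0495, -0.0838])]
box in dock [-0.14866619  0.00484159] -0.16858086527876248
jar [ 0.69536842 -0.26506376] tape [0.5568334  0.09980886]
```

```bash
python3 -c "
from h import *
print(np.round(bot.camera_info('wrist')['hand_eye'],3))"
```

```text
[[-0.001  0.958  0.287  0.072]
 [ 1.     0.001 -0.     0.002]
 [-0.     0.287 -0.958 -0.143]
 [ 0.     0.     0.     1.   ]]
```

Request:
nudge_tcp:
  rows:
    - [[0.02,-0.0235,0],0,1]
    - [[0.02,-0.0235,0],0,1]
    - [[0.02,-0.0235,0],0,1]
    - [[0.02,-0.0235,0],0,1]
    - [[0.02,-0.0235,0],0,1]
    - [[0.02,-0.0235,0],0,1]
    - [[0.02,-0.0235,0],0,1]
    - [[0.02,-0.0235,0],0,1]
    - [[0.02,-0.0235,0],0,1]

```text
t: 1.0
eef_pos: [0.3383, -0.363, 0.231]
tool_rot: [-0.0, 0.982, 0.188, -0.0]
contact_force: [0.2, -0.0, 0.0]
gripper_width: 1.002
grasp_force: 0.0
```

The camera sits on the tool's +x side and would hit the box, so I'll flip the tool half a turn.

Request:
nudge_tcp:
  rows:
    - [[0.02,-0.0235,0],0,1]
    - [[0.02,-0.0235,0],0,1]
    - [[0.02,-0.0235,0],0,1]
    - [[0.02,-0.0235,0],0,1]
    - [[0.02,-0.0235,0],0,1]
    - [[0.02,-0.0235,0],0,1]
    - [[0.02,-0.0235,0],0,1]
    - [[0.02,-0.0235,0],0,1]

```text
t: 1.8
eef_pos: [0.4176, -0.1294, 0.2312]
tool_rot: [-0.0, 0.982, 0.188, -0.0]
contact_force: [0.5, 0.4, -0.8]
gripper_width: 1.0
grasp_force: 0.0
```

```bash
python3 -c "
from h import *
print(np.round(bot.get_obs()['q'],3))"
```

```text
[ 0.455  0.1   -0.315  2.077  0.038  0.971 -1.073]
```

Request:
nudge_tcp:
  rows:
    - [[0,0,0],-0.144,1]
    - [[0,0,0],-0.144,1]
    - [[0,0,0],-0.144,1]
    - [[0,0,0],-0.144,1]
    - [[0,0,0],-0.144,1]
    - [[0,0,0],-0.144,1]
    - [[0,0,0],-0.144,1]
    - [[0,0,0],-0.144,1]
    - [[0,0,0],-0.144,1]
    - [[0,0,0],-0.144,1]
    - [[0,0,0],-0.144,1]
    - [[0,0,0],-0.144,1]
    - [[0,0,0],-0.144,1]
    - [[0,0,0],-0.144,1]
    - [[0,0,0],-0.144,1]
    - [[0,0,0],-0.144,1]
    - [[0,0,0],-0.144,1]
    - [[0,0,0],-0.144,1]
    - [[0,0,0],-0.144,1]
    - [[0,0,0],0,1]

```text
t: 3.8
eef_pos: [0.4174, -0.1307, 0.2311]
tool_rot: [-0.0, 0.013, 1.0, 0.0]
contact_force: [0.8, -1.4, -0.3]
gripper_width: 0.999
grasp_force: 0.0
```

Add to h.py:
```python
def tool():
    from scipy.spatial.transform import Rotation as Ro
    o=bot.get_obs();w,x,y,z=o['tool_rot'];M=Ro.from_quat([x,y,z,w]).as_matrix();return np.array(o['eef_pos']),M,o
```

```bash
python3 -c "
from h import *
p,M,o=tool();print(np.round(o['q'],3));print(p,'yaw of -x tool',np.arctan2(-M[1,0],-M[0,0]))
t=np.array([.5316,-.1061]);a=-.0287;R=np.array([[np.cos(a),-np.sin(a)],[np.sin(a),np.cos(a)]])
w=t+R@[-.109,0];print('move tool axes',M.T@np.array([*(w-p[:2]),.006-p[2]]))"
```

```text
[ 0.649  0.118 -0.519  2.065  0.07   0.975  1.638]
[ 0.41736914 -0.13067266  0.23105045] yaw of -x tool -0.02673719098459114
move tool axes [-0.00466125  0.02778873  0.22505314]
```

Request:
nudge_tcp:
  rows:
    - [[0,0.014,0],0,1]
    - [[0,0.014,0],0,1]
    - [[0,0,0.02],0,1]
    - [[0,0,0.025],0,1]
    - [[0,0,0.025],0,1]
    - [[0,0,0.025],0,1]
    - [[0,0,0.025],0,1]
    - [[0,0,0.025],0,1]
    - [[0,0,0.025],0,1]
    - [[0,0,0.02],0,1]
    - [[0,0,0],0,1]

```text
t: 4.9
eef_pos: [0.4165, -0.1023, 0.0393]
tool_rot: [-0.002, 0.015, 1.0, 0.001]
contact_force: [-0.4, -0.1, 0.5]
gripper_width: 0.997
grasp_force: 0.0
```

```bash
python3 -c "
from h import *
p,M,o=tool();print(p,np.arctan2(-M[1,0],-M[0,0]),M[2]);import cv2
for n in('wrist','scene'):cv2.imwrite('pics/%s1.png'%n,bot.read_camera(n))
a=cv2.imread('pics/scene1.png')[120:320,200:420];cv2.imwrite('pics/s1.png',cv2.convertScaleAbs(cv2.resize(a,None,fx=3,fy=3),alpha=1.3))"
```

```text
[ 0.41654525 -0.1022956   0.03928975] -0.030933095147990818 [ 4.82386378e-03  9.26086993e-04 -9.99987936e-01]
```

View pics/wrist1.png

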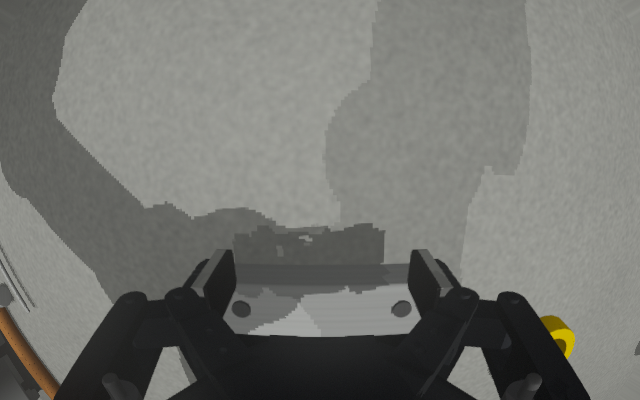

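The wrist view shows the ledge between the open fingers. Its top front edge is near row 283, the foot of that face near row 263, and the fingertips near (222,250) and (425,250). I'll check the gap with the fisheye rays.

Add to h.py:
```python
def wray(p,M,u,v,z):
    i=bot.camera_info('wrist');f=200/np.tan(np.radians(i['vertical_fov']/2));H=np.array(i['hand_eye'])
    a,b=u-i['cx'],v-i['cy'];r=np.hypot(a,b);th=r/f
    d=M@H[:3,:3]@np.array([np.sin(th)*a/r,-np.sin(th)*b/r,-np.cos(th)]);c=p+M@H[:3,3]
    return c+d*(z-c[2])/d[2]
```

```bash
python3 -c "
from h import *
p,M,o=tool()
for u,v,z in[(240,282,.028),(400,284,.028),(240,263,0),(400,263,0),(225,250,.052),(420,250,.052),(225,250,.039),(420,250,.039)]:print(u,v,z,wray(p,M,u,v,z).round(4))"
```

```text
240 282 0.028 [ 0.4429 -0.1551  0.028 ]
400 284 0.028 [ 0.4473 -0.0584  0.028 ]
240 263 0 [ 0.4449 -0.1622  0.    ]
400 263 0 [ 0.4482 -0.0519  0.    ]
225 250 0.052 [ 0.4094 -0.1522  0.052 ]
420 250 0.052 [ 0.4125 -0.0565  0.052 ]
225 250 0.039 [ 0.4158 -0.1571  0.039 ]
420 250 0.039 [ 0.4191 -0.0519  0.039 ]
```

Request:
nudge_tcp:
  rows:
    - [[0,0,0.011],0,1]
    - [[0,0,0.011],0,1]
    - [[0,0,0.01],0,1]
    - [[0,0,0],0,1]

```text
t: 5.4
eef_pos: [0.4175, -0.1025, 0.0081]
tool_rot: [-0.001, 0.014, 1.0, 0.0]
contact_force: [-0.7, 0.9, 0.8]
gripper_width: 1.0
grasp_force: 0.0
```

Request:
nudge_tcp:
  rows:
    - [[-0.004,0,0],0,1]
    - [[-0.004,0,0],0,1]
    - [[-0.004,0,0],0,1]
    - [[-0.002,0,0],0,1]
    - [[0,0,0],0,1]

```text
t: 5.9
eef_pos: [0.4317, -0.1032, 0.0093]
tool_rot: [-0.001, 0.014, 1.0, -0.0]
contact_force: [-3.2, -1.0, 1.6]
gripper_width: 0.997
grasp_force: 1.7
```

```bash
python3 -c "
from h import *
p,M,o=tool();print(p,np.arctan2(-M[1,0],-M[0,0]),M[2],o['torque'])"
```

```text
[ 0.43170886 -0.10321772  0.00926113] -0.02828589699716865 [ 1.55057152e-03 -3.13891235e-04 -9.99998749e-01] [-0.08443277  0.69616871 -0.12417118]
```

Request:
nudge_tcp:
  rows:
    - [[0,0,0.004],0,1]
    - [[-0.003,0,0],0,1]
    - [[-0.005,-0.001,0],-0.0105,1]
    - [[-0.005,-0.001,0],-0.0105,1]
    - [[-0.005,-0.001,0],-0.0105,1]
    - [[-0.005,-0.001,0],-0.0105,1]
    - [[-0.005,-0.001,0],-0.0105,1]
    - [[-0.005,-0.001,0],-0.0105,1]
    - [[-0.005,-0.001,0],-0.0105,1]
    - [[-0.005,-0.001,0],-0.0105,1]
    - [[-0.005,-0.001,0],-0.0105,1]
    - [[-0.005,-0.001,0],-0.0105,1]
    - [[0,0,0],0,1]

```text
t: 7.2
eef_pos: [0.4822, -0.1128, 0.0037]
tool_rot: [-0.003, -0.038, 0.999, -0.0]
contact_force: [-6.1, -1.2, -4.7]
gripper_width: 1.002
grasp_force: 3.2
```

Run:
```python
from h import *
import cv2
p,M,o=tool();print(p,np.arctan2(-M[1,0],-M[0,0]),o['torque'])
a=bot.read_camera("top")[120:250,260:420]
a=cv2.convertScaleAbs(cv2.resize(a,None,fx=4.6,fy=4.6,interpolation=cv2.INTER_CUBIC),alpha=1.5)
cv2.imwrite("pics/c2.png",a)
```

```text
[ 0.48216837 -0.11284812  0.00369812] 0.07687703744567558 [-0.35616403  1.35088167  0.02377669]
```

View pics/c2.png

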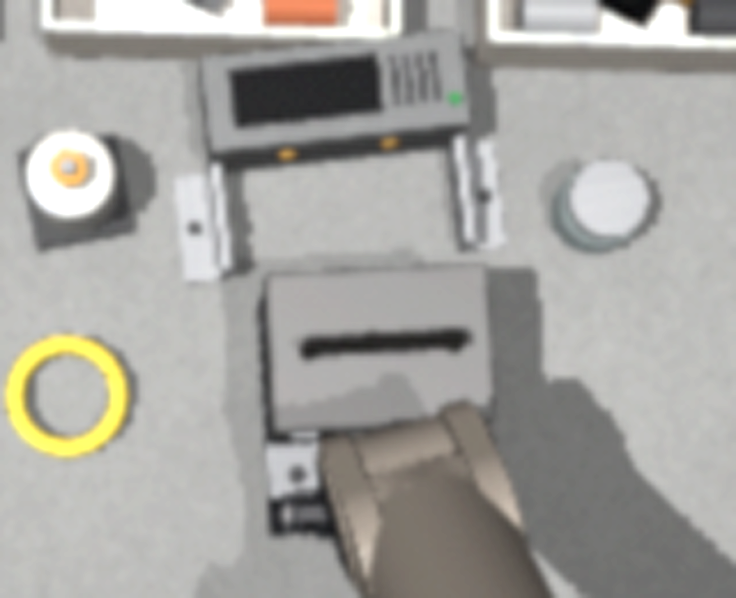

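The box follows the hand. Its far top corners are at crop (267,270) and (485,264), and the near-left corner is at (272,435).

Run:
```python
from h import *
b=[ray("top",259.5+x/4.6,119.5+y/4.6,.18) for x,y in[(267,270),(485,264),(272,435)]]
t,a,R=fit([(.05,.07),(.05,-.07),(-.05,.07)],b)
D=np.array([.6795,-.0902]);da=.1399;DR=np.array([[np.cos(da),-np.sin(da)],[np.sin(da),np.cos(da)]])
print('in dock',DR.T@(t-D),a-da)
p,M,o=tool();a=np.arctan2(-M[1,0],-M[0,0]);c=p[:2]+.101*np.array([np.cos(a),np.sin(a)]);print('by hand',DR.T@(c-D),a-da)
```

```text
pose [ 0.5819 -0.1038] ang 0.0657 resid mm [[-1.9, 1.4], [0.2, -1.6], [1.7, 0.2]]
in dock [-9.85568407e-02  9.63029162e-05] -0.07418012978859306
by hand [-0.09776757 -0.00119113] -0.06300330027435297
```

Request:
nudge_tcp:
  rows:
    - [[-0.005,-0.001,-0.002],-0.009,1]
    - [[-0.005,-0.001,0],-0.009,1]
    - [[-0.005,-0.001,0],-0.009,1]
    - [[-0.005,-0.001,0],-0.009,1]
    - [[-0.005,-0.001,0],-0.009,1]
    - [[-0.005,-0.001,0],-0.009,1]
    - [[-0.005,-0.001,0],-0.009,1]
    - [[-0.005,0,0],-0.005,1]
    - [[-0.005,0,0],0,1]
    - [[-0.005,0,0],0,1]
    - [[-0.005,0,0],0,1]
    - [[-0.005,0,0],0,1]
    - [[-0.005,0,0],0,1]
    - [[-0.005,0,0],0,1]
    - [[-0.005,0,0],0,1]
    - [[0,0,0],0,1]

```text
t: 8.85
eef_pos: [0.5577, -0.1103, 0.0052]
tool_rot: [-0.003, -0.072, 0.997, 0.0]
contact_force: [-6.1, -0.3, -4.7]
gripper_width: 1.003
grasp_force: 3.0
```

Run:
```python
from h import *
D=np.array([.6795,-.0902]);da=.1399;DR=np.array([[np.cos(da),-np.sin(da)],[np.sin(da),np.cos(da)]])
import cv2
p,M,o=tool();a=np.arctan2(-M[1,0],-M[0,0]);c=p[:2]+.101*np.array([np.cos(a),np.sin(a)]);print('by hand',DR.T@(c-D),a-da,o['torque'])
a=bot.read_camera("top")[120:250,260:420]
a=cv2.convertScaleAbs(cv2.resize(a,None,fx=4.6,fy=4.6,interpolation=cv2.INTER_CUBIC),alpha=1.5)
cv2.imwrite("pics/c3.png",a)
```

```text
by hand [-0.02243274 -0.00237208] 0.005010942226198606 [-0.12617358  1.24121504 -0.05636492]
```

View pics/c3.png

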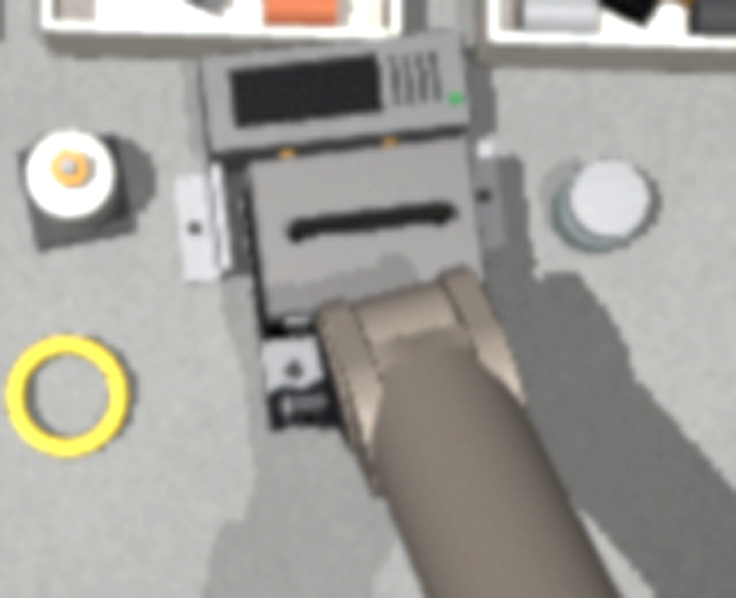

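The box is inside the guides and squared, about 22 mm short of home. I'll push the rest gently.

Request:
nudge_tcp:
  rows:
    - [[-0.004,0,0],0,1]
    - [[-0.004,0,0],0,1]
    - [[-0.004,0,0],0,1]
    - [[-0.004,0,0],0,1]
    - [[-0.002,0,0],0,1]
    - [[0,0,0],0,1]

```text
t: 9.5
eef_pos: [0.5743, -0.1081, 0.0051]
tool_rot: [-0.004, -0.072, 0.997, -0.0]
contact_force: [-9.1, -0.9, -1.5]
gripper_width: 0.997
grasp_force: 4.4
```

Request:
nudge_tcp:
  rows:
    - [[-0.002,0,0],0,1]
    - [[-0.002,0,0],0,1]
    - [[0,0,0],0,1]

```text
t: 9.8
eef_pos: [0.5772, -0.1077, 0.0051]
tool_rot: [-0.005, -0.072, 0.997, -0.0]
contact_force: [-10.7, -2.1, 0.3]
gripper_width: 0.997
grasp_force: 5.7
```

```bash
python3 - <<'E'
from h import *
D=np.array([.6795,-.0902]);da=.1399;DR=np.array([[np.cos(da),-np.sin(da)],[np.sin(da),np.cos(da)]])
p,M,o=tool();a=np.arctan2(-M[1,0],-M[0,0]);c=p[:2]+.101*np.array([np.cos(a),np.sin(a)]);print('by hand',DR.T@(c-D),a-da,o['torque'])
E
```

```text
by hand [-0.00277874 -0.00263555] 0.004612559319923076 [-0.18549085  2.30336837  0.04340524]
```

Request:
nudge_tcp:
  rows:
    - [[-0.002,0,0],0,1]
    - [[0,0,0],0,1]

```text
t: 10.0
eef_pos: [0.579, -0.1075, 0.0051]
tool_rot: [-0.005, -0.072, 0.997, -0.0]
contact_force: [-11.2, -1.9, 0.5]
gripper_width: 1.002
grasp_force: 5.9
```

Request:
nudge_tcp:
  rows:
    - [[-0.002,0,0],0,1]
    - [[0,0,0],0,1]

```text
t: 10.2
eef_pos: [0.5805, -0.1073, 0.0051]
tool_rot: [-0.006, -0.072, 0.997, -0.001]
contact_force: [-13.5, -1.3, 3.9]
gripper_width: 1.001
grasp_force: 6.9
```

Request:
nudge_tcp:
  rows:
    - [[-0.002,0,0],0,1]
    - [[0,0,0],0,1]

```text
t: 10.4
eef_pos: [0.5806, -0.1072, 0.0051]
tool_rot: [-0.008, -0.072, 0.997, -0.001]
contact_force: [-19.3, -1.7, 10.4]
gripper_width: 1.002
grasp_force: 9.9
```

Request:
nudge_tcp:
  rows:
    - [[-0.002,0,0],0,1]
    - [[0,0,0],0,1]

```text
t: 10.6
eef_pos: [0.5805, -0.1073, 0.005]
tool_rot: [-0.01, -0.072, 0.997, -0.001]
contact_force: [-25.7, -2.7, 16.3]
gripper_width: 0.998
grasp_force: 12.9
```

The force climbs while the TCP stands still, so the box is home against the charger. Now I'll draw back and up.

Request:
nudge_tcp:
  rows:
    - [[0.005,0,0],0,1]
    - [[0.005,0,0],0,1]
    - [[0.01,0,0],0,1]
    - [[0.02,0,0],0,1]
    - [[0.025,0,0],0,1]
    - [[0.025,0,0],0,1]
    - [[0.025,0,0],0,1]
    - [[0.02,0,0],0,1]
    - [[0,0,-0.02],0,1]
    - [[0,0,-0.03],0,1]
    - [[0,0,-0.03],0,1]
    - [[0,0,0],0,1]
    - [[0,0,0],0,1]

```text
t: 11.9
eef_pos: [0.4578, -0.1252, 0.088]
tool_rot: [0.001, -0.072, 0.997, -0.001]
contact_force: [-0.2, -0.3, 0.0]
gripper_width: 0.997
grasp_force: 0.0
```

Run:
```python
from h import *
import cv2
a=bot.read_camera("top")[120:250,260:420]
a=cv2.convertScaleAbs(cv2.resize(a,None,fx=4.6,fy=4.6,interpolation=cv2.INTER_CUBIC),alpha=1.5)
cv2.imwrite("pics/c4.png",a)
```

```text
(no output)
```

View pics/c4.png

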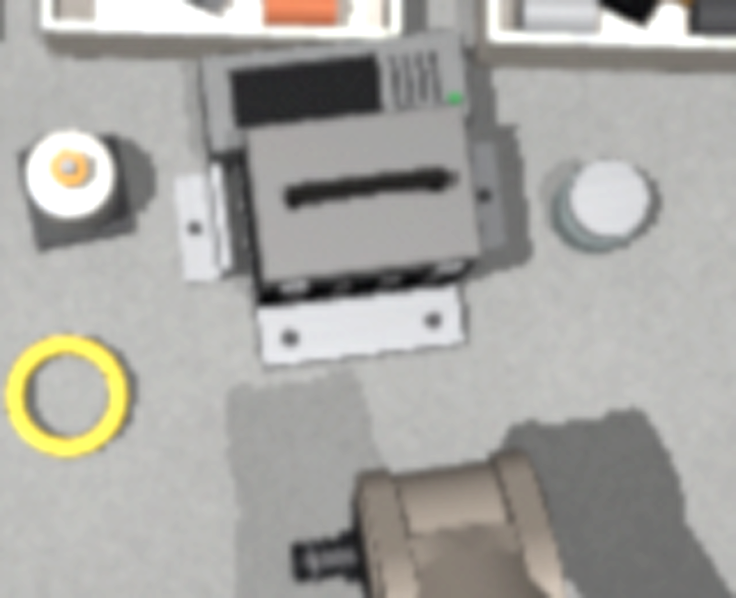

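The box stands in the dock and the hand is clear. Top corners are at about (247,130), (467,106), (476,260) and (255,282); the ledge front edge runs from (263,366) to (465,343).

Run:
```python
from h import *
b=[ray("top",259.5+x/4.6,119.5+y/4.6,z) for x,y,z in[(247,130,.18),(467,106,.18),(476,260,.18),(255,282,.18),(263,366,.028),(465,343,.028)]]
t,a,R=fit([(.05,.07),(.05,-.07),(-.05,-.07),(-.05,.07),(-.09,.07),(-.09,-.07)],b)
D=np.array([.6795,-.0902]);da=.1399;DR=np.array([[np.cos(da),-np.sin(da)],[np.sin(da),np.cos(da)]])
d=DR.T@(t-D);print(d,a-da)
if abs(d[0])<.008 and abs(d[1])<.011 and abs(a-da)<.08: print(bot.hand_in())
```

```text
pose [ 0.679  -0.0913] ang 0.1278 resid mm [[2.5, 2.1], [1.4, 1.5], [-0.2, -4.1], [-0.8, -3.5], [-0.7, 1.8], [-2.1, 2.1]]
[-0.00064285 -0.00106451] -0.01213567367379284
the job is handed in; nothing more can be done
None
```

The battery box is home in its dock and the job is handed in at about 12 s: it measured within about 1 mm of the dock's origin and 0.012 rad of square, with the hand drawn back clear.

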